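Sweep the stir bars into the counting tray's trough and shut its lid

TASK

Put the stir bars away in the grey counting tray: with closed fingers sweep all three white stir bars across its flat top and over the edge into the side trough, but leave the rubber stopper standing where it is among them. Then push the trough's hinged lid over with a fingertip until it lies fully shut. Do not pick anything up, and do not disturb the things that stand round the tray.

Things in the scene. Friction and masses are not known exactly. Their poses are not given: they have to be found in the camera images.
- tray: grey plastic tray, fixed, 200 mm (x) by 210 mm (y); origin under its centre on the bench; +y points roughly to the robot's left. Its flat top is 20 mm above the bench, from y = -55 to +101 mm, x = -96 to +96 mm, with rims 4 mm thick, 30 mm above the bench, on its -x, +x and +y sides. On the -y side it ends in a plain edge that drops 16 mm into the trough
- trough_mid (a point): middle of the floor of the trough, which runs along the tray's -y side: floor 4 mm above the bench, inside 192 mm along the tray's x by 46 mm along its y (tray y = -101 to -55 mm), outer and end walls up to 22 mm, a small notched pouring spout at its -x end
- trough_lid (a joint): angle of the trough's white lid: 0 = shut, level, upper face 25 mm above the bench; grows as it opens, to 2.05; starts at 1.65 to 2.0, leaning outwards, away from the flat top. Hinge along the tray's x at y = -103 mm, 23.5 mm above the bench. It stays at any angle it is left at; about 1 N at its free edge moves it. It shuts only if nothing sticks up out of the trough
- lid_edge (a point): middle of the free edge of the lid, 50 mm from the hinge; the lid is 194 mm long and 3 mm thick, and a round thumb tab in its middle sticks out another 12 mm beyond this point
- bar_1_center (a point): white magnetic stir bar, a rod 30 mm long, 8 mm thick, lying on the tray's flat top; it slides rather than rolls. The point is its centre, y runs along the rod. The bars and the stopper start in any order about 46 mm apart along the tray's x (near -69, -23, +23, +69 mm), at tray y -10 to +55 mm, rods turned any way
- bar_2_center (a point): a second stir bar, just like the first; its centre, y along the rod
- bar_3_center (a point): a third stir bar, just like the first; its centre, y along the rod
- stopper: black rubber stopper, 21 mm across and 24 mm tall, standing on the tray's flat top among the stir bars; origin at the centre of its underside. It stays where it is
- beaker: empty clear plastic beaker, 61x67x74 mm, on the bench beyond the tray's +y side; origin under its centre; not to be disturbed
- vial: short glass vial with a black cap, 22 mm across, 40 mm tall, on the bench beyond the tray's +y side; origin under its centre; not to be disturbed
- pen: marker pen, 126 mm long, 13 mm thick, lying on the bench in front of the tray (its -x side); origin under its centre, y along the pen; not to be disturbed
- jar: white plastic jar, 45 mm across, 80 mm tall, on the bench behind the tray (its +x side); origin under its centre; not to be disturbed
- big_stopper: brown rubber stopper, 28 mm across and 24 mm tall, on the bench behind the tray (its +x side); origin under its centre; not to be disturbed

How it is judged:
On the way, in this order (a step that is already met when the one before it is completed fails the run):
1. all three stir bars lie in the trough while the lid is still open (x of bar_1_center in the frame of tray between -0.098 and 0.098 m and y of bar_1_center in the frame of tray between -0.103 and -0.054 m and z of each of bar_1_center, bar_2_center, bar_3_center in the frame of tray below 0.016 m and x of bar_2_center in the frame of tray between -0.098 and 0.098 m and y of bar_2_center in the frame of tray between -0.103 and -0.054 m and x of bar_3_center in the frame of tray between -0.098 and 0.098 m and y of bar_3_center in the frame of tray between -0.103 and -0.054 m and value of joint trough_lid above 0.5 rad), for 0.2 s.
2. the lid is shut (value of joint trough_lid below 0.06 rad), for 0.2 s.
At the end, for the whole second after the job is handed in: all three stir bars lie at rest down in the trough (centres over the trough and less than 16 mm above the bench), the lid is shut to within 0.06 rad, and the rubber stopper stands upright on the tray within 12 mm of where it was (x of bar_1_center in the frame of tray between -0.098 and 0.098 m and y of bar_1_center in the frame of tray between -0.103 and -0.054 m and z of each of bar_1_center, bar_2_center, bar_3_center in the frame of tray below 0.016 m and x of bar_2_center in the frame of tray between -0.098 and 0.098 m and y of bar_2_center in the frame of tray between -0.103 and -0.054 m and x of bar_3_center in the frame of tray between -0.098 and 0.098 m and y of bar_3_center in the frame of tray between -0.103 and -0.054 m and value of joint trough_lid below 0.06 rad and distance of stopper from where it was at the start of the episode below 0.012 m and angle between stopper's own z axis and vertical below 0.2 rad and linear speed of each of bar_1, bar_2, bar_3 below 0.02 m/s); the robot touches nothing.
It fails at once if a stir bar is lifted off the tray (centre more than 18 mm above the flat top) (z of any of bar_1_center, bar_2_center, bar_3_center in the frame of tray above 0.038 m).
It fails at once if the rubber stopper is knocked over, lifted or pushed more than 12 mm (distance of stopper from where it was at the start of the episode above 0.012 m or angle between stopper's own z axis and vertical above 0.3 rad).
It fails at once if something standing round the tray is moved by more than 15 mm (distance of any of beaker, vial, pen, jar, big_stopper from where it was at the start of the episode above 0.015 m).
It also fails if it takes over 59 s, if anything falls off the work surface, if the arm or the gripper's body presses on something with over 40 N, if the wrist force passes 120 N, or if a joint passes its speed limit or range.

ROBOT

A 7-joint arm with a two-finger parallel gripper is mounted at the origin on a cart in front of the work surface, level with it; the furniture and walls round the work are solid. World frame = base frame: x ahead of the robot, y to its left, z up, the work surface at z = 0. Lengths are in m, angles in rad, forces in N, time in s.
With the tool pointing down it reaches from about 0.425 to 0.825 m from the base axis. Payload 3.6 kg.
Tool frame: the origin (TCP) lies on the centre line of the jaws, within the pads' length; the fingertips stand 19 mm ahead of it and the grasp point (between the pads) is the TCP; x points along the fingers, y is the direction in which the jaws open and shut, and the axes are right-handed (so a half turn about x gives the same grasp; the last joint's range is limited). The gripper opens to 85 mm and grips with 20 to 120 N. Pads are 22 mm wide; open, the fingers measure 114 mm over their backs; the gripper's body (76 mm by 85 mm) begins 54 mm behind the grasp point. The pads swing forward as they close: fully open they stand 13 mm farther back than shut.
Start: joints at [1.194, 0.615, -0.013, 1.423, 0.008, 1.103, -0.04], TCP at [0.223, -0.611, 0.25] pointing down, gripper open.
Joint ranges: [-3.12, 3.12], [-0.3, 2.06], [-1.34, 1.32], [0.26, 2.42], [-1.36, 4.5], [0.01, 1.98], [-2.84, 2.84]. Speed limits (rad/s): [2.79, 2.79, 3.14, 3.14, 3.14, 3.14, 3.14].

INTERFACE

Orientations are given as a rotation vector (axis times angle).
In Python, from rig import robot, hand, status, viewer, finish_job gives the robot as it stands. Calls block until the motion is done:
- robot.reach(position, orientation): joint-space move of the TCP to a pose.
- robot.move_straight(position, speed=0.15, attitude=None): straight line of the TCP; attitude=None keeps the orientation; speed is the mean speed in m/s.
- robot.movej(angles): joint-space move.
- hand.gripper_to(opening): finger opening in m; the grip force is fixed at half the most; returns when the fingers have stopped.
- robot.dwell(seconds).
- robot.solve_ik(position, orientation): joint angles nearest the present ones, or None.
- status.get_obs(): the state.
- viewer.grab_frame(name): name is "side" or "top" or "wrist"; returns (picture, depth): 400x640x3 uint8, red, green, blue; 400x640 float32, m along the optical axis (not along the pixel's ray), 0 where there is no reading.
- viewer.get_calibration(name): a dict with "vfov" (degrees; the focal length in pixels is half the picture's height over the tangent of half this angle, whatever the lens; pixels are square), "cx", "cy" (the principal point, pixels), "rvec" (rotation vector, rad) and "tvec" (3), from world to camera coordinates, as OpenCV has them; the wrist camera has in their place "tool_from_camera" (4x4, takes a point from camera to tool coordinates, whose origin is the TCP and whose axes are the tool frame's). Camera axes: x right, y down, z forward; pixel columns grow to the right and rows downward; lengths in m; the calibration is good to about 2 mm. A picture is of the moment at which its call begins: read the wrist's pose just before it. get_calibration takes no time and is no camera call.
A pose or a line that the arm cannot do raises robot.Unreachable and nothing moves.
- finish_job(): hands the job in, once; it reports no verdict.
The state is a dict: "time": time; "joint_pos": joint angles; "dq": joint speeds; "joint_efforts": joint torques, N m; "position": TCP position; "orientation": TCP orientation; "contact_force": force on the tool from outside, world axes, zero at the start; "moment": the same for the moment, N m; "gripper_width": finger opening in m.
Only numpy, scipy, OpenCV 4.12 (cv2) and the standard library are available. Lean on these libraries where they do the work, as an engineer would, in place of code of your own. Each camera call takes 0.05 s, during which the arm holds its last target. There are 200 camera calls.

## Working session

There is one attempt and no reset: what is moved stays moved. The work goes in short steps, each a Python script; the robot and the scene stay as the last script left them, time stands still between calls to the robot, and variables do not carry over. Pictures are saved under pics/ and viewed, about 8 in all and at most 12, crops included, and the job is handed in when it is done.

```bash
ls; mkdir -p pics; python3 - <<'E'
from rig import robot, hand, status, viewer
import cv2,numpy as np
print(status.get_obs())
for n in("top","side"):
    p,d=viewer.grab_frame(n); np.save(f"pics/{n}_d.npy",d); cv2.imwrite(f"pics/{n}0.png",p[...,::-1]); print(n,viewer.get_calibration(n))
print(viewer.get_calibration("wrist"))
E
```

```text
pics
{'time': 0.0, 'joint_pos': array([ 1.1945049 ,  0.6159233 , -0.01262534,  1.42495751,  0.00810116,
        1.1034113 , -0.04037525]), 'dq': array([ 0.00013748, -0.00050508, -0.00194215, -0.00318691, -0.00097434,
       -0.00015737, -0.00078097]), 'joint_efforts': array([ 3.01671489e-04, -4.69214129e+01,  2.59466087e-01, -1.71035314e+01,
        9.98114847e-03,  9.72145353e-03, -7.28990841e-06]), 'position': array([ 0.22251335, -0.6099338 ,  0.249116  ]), 'orientation': array([ 2.03169641,  0.36188306, -2.03272086]), 'contact_force': array([0.06647654, 0.32320811, 0.4041051 ]), 'moment': array([ 0.01407777, -0.03329603,  0.01074913]), 'gripper_width': 0.08526501833236888}
top {'vfov': 44.605509901421335, 'cx': 323.07215235725886, 'cy': 203.83266844720166, 'rvec': array([ 2.18333579, -2.18197018,  0.05324074]), 'tvec': array([0.2048906 , 0.55386124, 0.8530977 ])}
side {'vfov': 48.23192748386478, 'cx': 317.14096747859946, 'cy': 197.73231879042476, 'rvec': array([ 2.16506085, -0.36766063,  0.17362255]), 'tvec': array([-0.47413354,  0.25437256,  0.59466676])}
{'vfov': 63.299424877937, 'cx': 320.91362555086573, 'cy': 201.90299049062847, 'tool_from_camera': array([[-2.43299625e-04, -2.84450902e-01,  9.58690578e-01,
        -1.21942517e-01],
       [ 9.99999928e-01,  2.10126150e-04,  3.16129299e-04,
         1.48067067e-04],
       [-2.91369224e-04,  9.58690586e-01,  2.84450831e-01,
        -7.22370828e-02],
       [ 0.00000000e+00,  0.00000000e+00,  0.00000000e+00,
         1.00000000e+00]])}
```

View pics/top0.png

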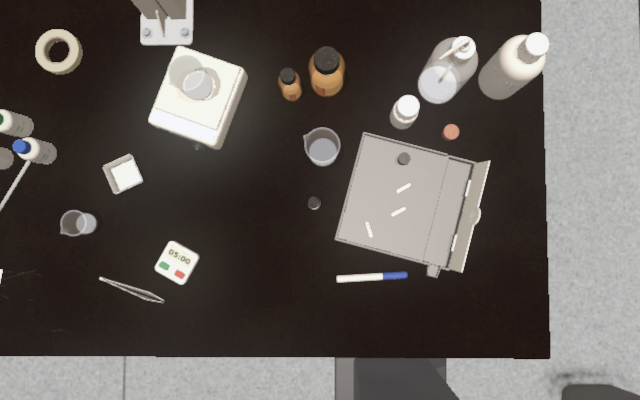

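View pics/side0.png

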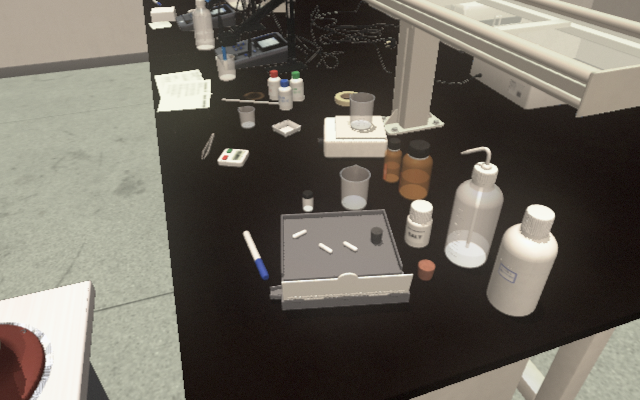

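The top view shows the tray at about px (335–490, 133–275). The bars are at (403,188), (398,211) and (369,229), the stopper is at (403,158), and the open lid is on the right at about (475,215). The side view agrees. Next I'll measure.

```bash
cat > h.py <<'E'
import numpy as np,cv2
from scipy.spatial.transform import Rotation as R
from rig import robot, hand, status, viewer, finish_job
def cam(n):
    c=viewer.get_calibration(n); f=200/np.tan(np.radians(c["vfov"]/2))
    K=np.array([[f,0,c["cx"]],[0,f,c["cy"]],[0,0,1]])
    if "rvec" in c:
        M=R.from_rotvec(c["rvec"]).as_matrix(); return K,M,np.array(c["tvec"])
    o=status.get_obs(); T=np.eye(4); T[:3,:3]=R.from_rotvec(o["orientation"]).as_matrix(); T[:3,3]=o["position"]
    T=np.linalg.inv(T@c["tool_from_camera"]); return K,T[:3,:3],T[:3,3]
def ray(C,px):
    K,M,t=C; d=M.T@np.linalg.solve(K,[px[0],px[1],1.]); return -M.T@t,d
def onz(C,px,z):
    o,d=ray(C,px); return o+d*(z-o[2])/d[2]
def proj(C,P):
    K,M,t=C; q=K@(M@np.array(P,float)+t); return q[:2]/q[2]
def tri(rays):
    A=np.zeros((3,3));b=np.zeros(3)
    for o,d in rays:
        d=d/np.linalg.norm(d);Q=np.eye(3)-np.outer(d,d);A+=Q;b+=Q@o
    return np.linalg.solve(A,b)
def blobs(mask,a0,a1):
    n,l,s,c=cv2.connectedComponentsWithStats(mask.astype(np.uint8))
    return [(c[i],s[i],np.argwhere(l==i)[:,::-1]) for i in range(1,n) if a0<=s[i][4]<=a1]
E
python3 - <<'E'
from h import *
for n,(x0,y0,x1,y1) in dict(top=(340,145,455,250),side=(284,222,395,262)).items():
    im=cv2.imread(f"pics/{n}0.png").astype(int); C=cam(n)
    v=im.min(2); m=np.zeros(v.shape,bool); m[y0:y1,x0:x1]=v[y0:y1,x0:x1]>(190)
    print(n)
    for c,s,p in blobs(m,12,400):
        (cx,cy),wh,a=cv2.minAreaRect(p.astype(np.float32)); vx=cv2.fitLine(p.astype(np.float32),cv2.DIST_L2,0,.01,.01).ravel()[:2]
        print(' white',c.round(1),s[4],np.round(wh,1),'world z.024',onz(C,c,.024).round(4),'dir',(onz(C,c+vx*8,.024)-onz(C,c-vx*8,.024)).round(4))
    m[:]=0; m[y0:y1,x0:x1]=im.max(2)[y0:y1,x0:x1]<70
    for c,s,p in blobs(m,20,600): print(' dark',c.round(1),s, 'z.044',onz(C,c,.044).round(4))
im=cv2.imread("pics/top0.png")
cv2.imwrite("pics/crop1.png",cv2.resize(im[120:290,320:510],None,fx=4,fy=4,interpolation=cv2.INTER_CUBIC)[:600] if 0 else cv2.resize(im[122:287,320:510],None,fx=3.6,fy=3.6,interpolation=cv2.INTER_CUBIC))
E
```

```text
top
 white [402.9 187.8] 69 [ 4.3 16.6] world z.024 [0.5821 0.0634 0.024 ] dir [ 0.0141 -0.0248  0.    ]
 white [397.8 211.3] 69 [ 4.  16.1] world z.024 [0.5402 0.0726 0.024 ] dir [ 0.0133 -0.0251  0.    ]
 white [368.5 229. ] 81 [17.4  4.7] world z.024 [0.5087 0.1246 0.024 ] dir [-0.0269 -0.0085  0.    ]
 white [453.3 244.5] 22 [11.  2.] world z.024 [ 0.4817 -0.0243  0.024 ] dir [ 0.0278 -0.0047  0.    ]
 dark [441.9 148.1] [418 145  37  11 202] z.044 [ 0.6496 -0.0022  0.044 ]
 dark [349.3 246.8] [340 242  28   8 117] z.044 [0.4778 0.1595 0.044 ]
side
 white [298.8 233. ] 43 [ 3.1 13.4] world z.024 [0.5103 0.1282 0.024 ] dir [0.0304 0.0085 0.    ]
 white [350.2 245.4] 47 [14.3  3.2] world z.024 [0.5853 0.0655 0.024 ] dir [ 0.0151 -0.0272  0.    ]
 white [325.2 247.1] 46 [13.9  3.3] world z.024 [0.5426 0.0761 0.024 ] dir [ 0.0151 -0.0284  0.    ]
 dark [392.5 227.7] [389 222   6  17  55] z.044 [0.6643 0.0632 0.044 ]
 dark [375.8 238.6] [372 234   9   9  52] z.044 [0.6241 0.0464 0.044 ]
```

View pics/crop1.png

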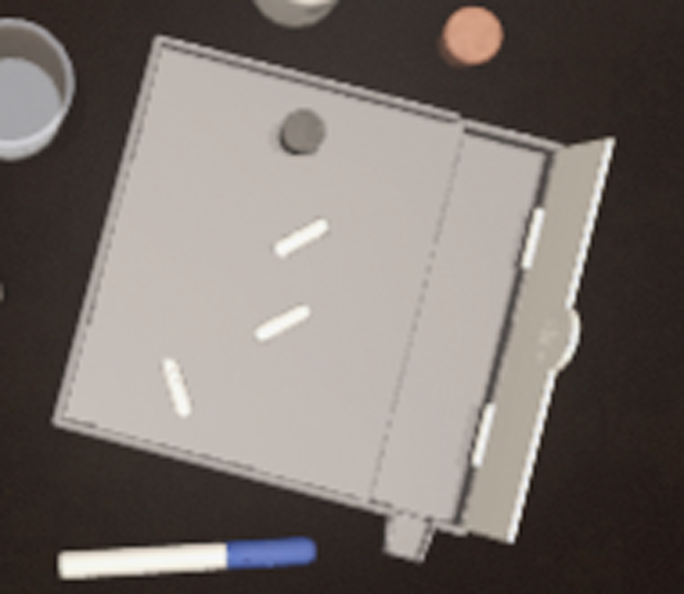

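The crop is clear. The far rim corners are at crop px (157,37) and (54,424), and the deck edge runs from about (462,130) to (370,500). The stopper top is at about (308,131), and nothing hides the three bars. Next: fit the tray frame, with a two-view check.

```bash
python3 - <<'E'
from h import *
C=cam("top"); S=cam("side")
f=lambda x,y:(x/3.6+320-.36,y/3.6+122-.36)
a=onz(C,f(157,37),.03);b=onz(C,f(54,424),.03)
e1=onz(C,f(462,130),.02);e2=onz(C,f(370,500),.02)
print("rim len",np.linalg.norm(a-b),"edge len(192)",np.linalg.norm(e1-e2))
ux=(a-b)[:2]+(e1-e2)[:2]; ux/=np.linalg.norm(ux); uy=np.array([-ux[1],ux[0]])
m1=((a+b)/2)[:2]-uy*.105; m2=((e1+e2)/2)[:2]+uy*.055
o=(m1+m2)/2; print("origins",m1,m2,"yaw",np.degrees(np.arctan2(ux[1],ux[0])))
A=np.stack([ux,uy]); L=lambda P:(A@(np.array(P)[:2]-o)*1000).round(1)
for t,s in [((402.9,187.8),(350.2,245.4)),((397.8,211.3),(325.2,247.1)),((368.5,229.),(298.8,233.))]:
    P=tri([ray(C,t),ray(S,s)]); Q=onz(C,t,.024); print("bar tri",P.round(4),L(P),"top-only",L(Q))
P=onz(C,f(309,131),.044); print("stopper",P,L(P),"side px",proj(S,P))
np.savez("tray.npz",o=o,ux=ux,uy=uy)
for c in[(612,140),(514,543)]: # lid free-edge corners, height .07
    print("lid",L(onz(C,f(*c),.07)))
import scipy
ob=status.get_obs(); print(R.from_rotvec(ob["orientation"]).as_matrix().round(2))
for s in(1,-1):
    X=np.array([0,0,-1.]);Y=np.r_[s*ux,0];M=np.stack([X,Y,np.cross(X,Y)],1); rv=R.from_matrix(M).as_rotvec()
    for y in(-.16,0,.085):
        for x in (-.07,.05):
            p=np.r_[o+ux*x+uy*y,.0415]; print(s,x,y,p.round(3),np.round(robot.solve_ik(p,rv),2) if robot.solve_ik(p,rv) is not None else None)
E
```

```text
rim len 0.19759185719138647 edge len(192) 0.18922590380391413
origins [0.55903993 0.05767244] [0.55885001 0.05875462] yaw -14.791605349841467
bar tri [0.5829 0.0633 0.0264] [21.9 11. ] top-only [21.  10.8]
bar tri [0.5407 0.073  0.0272] [-21.4   9.6] top-only [-21.8   9.2]
bar tri [0.5091 0.1249 0.027 ] [-65.2  51.7] top-only [-65.5  51.5]
stopper [0.63216083 0.06134545 0.044     ] [70.  21.7] side px [376.38092849 232.27789643]
lid [  96.8 -113.3]
lid [ -96.8 -113.9]
[[-0.    0.34 -0.94]
 [ 0.   -0.94 -0.34]
 [-1.   -0.    0.  ]]
1 -0.07 -0.16 [ 0.45  -0.079  0.042] [ 0.23  0.68 -0.16  2.16  0.32  0.32 -0.46]
1 0.05 -0.16 [ 0.566 -0.109  0.042] [ 0.31  0.79 -0.26  1.82  0.34  0.57 -0.42]
1 -0.07 0 [0.491 0.076 0.042] [-0.1   0.71 -0.15  2.05  0.25  0.4  -0.7 ]
1 0.05 0 [0.607 0.045 0.042] [ 0.03  0.82 -0.24  1.73  0.29  0.63 -0.63]
1 -0.07 0.085 [0.513 0.158 0.042] [-0.21  0.75 -0.21  1.94  0.3   0.49 -0.89]
1 0.05 0.085 [0.629 0.128 0.042] [-0.1   0.86 -0.23  1.63  0.28  0.69 -0.73]
-1 -0.07 -0.16 [ 0.45  -0.079  0.042] [-0.12  0.71  0.37  2.17 -0.69  0.38 -2.58]
-1 0.05 -0.16 [ 0.566 -0.109  0.042] [-0.14  0.83  0.48  1.84 -0.62  0.63 -2.67]
-1 -0.07 0 [0.491 0.076 0.042] [ 0.47  1.04 -1.15  2.03  1.2   1.    1.54]
-1 0.05 0 [0.607 0.045 0.042] [ 0.48  1.12 -1.15  1.71  1.14  1.13  1.84]
-1 -0.07 0.085 [0.513 0.158 0.042] [ 0.3   1.07 -1.15  1.92  1.18  1.05  1.48]
-1 0.05 0.085 [0.629 0.128 0.042] [ 0.33  1.15 -1.15  1.61  1.13  1.17  1.78]
```

```bash
cat >> h.py <<'E'
try:
    _t=np.load("tray.npz"); o,ux,uy=_t["o"],_t["ux"],_t["uy"]
    def W(x,y,tip): return np.r_[o+ux*x/1000+uy*y/1000,(tip+19)/1000]   # tray mm, fingertip height mm
    _X=np.array([0,0,-1.]);_Y=np.r_[ux,0]; RV=R.from_matrix(np.stack([_X,_Y,np.cross(_X,_Y)],1)).as_rotvec()
except FileNotFoundError: pass
def snap(name,tag):
    p,d=viewer.grab_frame(name); cv2.imwrite(f"pics/{tag}.png",p[...,::-1]); return p,d
E
python3 - <<'E'
from h import *
F=lambda:status.get_obs()["contact_force"].round(1)
hand.gripper_to(0.0)
robot.reach(W(-21.5,45,150),RV)
x,y=-21.5,45
for x,y in[(-21.5,45)]:
    robot.move_straight(W(x,y,45),.2); print(F())
    robot.move_straight(W(x,y,22.3),.05); print(F(),status.get_obs()["position"],W(x,y,22.3),status.get_obs()["gripper_width"])
    robot.move_straight(W(x,-57,22.3),.06); print(F())
    robot.move_straight(W(x,-50,22.3),.06)
    robot.move_straight(W(x,-45,60),.2)
robot.move_straight(W(-65,60,60),.3)
print(status.get_obs()["time"]); im,_=snap("top","t1")
cv2.imwrite("pics/crop2.png",cv2.resize(im[122:287,320:510,::-1],None,fx=3.6,fy=3.6,interpolation=cv2.INTER_CUBIC))
E
```

```text
[0.5 0.  0.6]
[-0.1  0.3  0.3] [0.54956901 0.10727819 0.04109749] [0.54964615 0.1072113  0.0413    ] 0.00020405471934249172
[ 0.4 -0.6 -1. ]
7.9167
```

View pics/crop2.png

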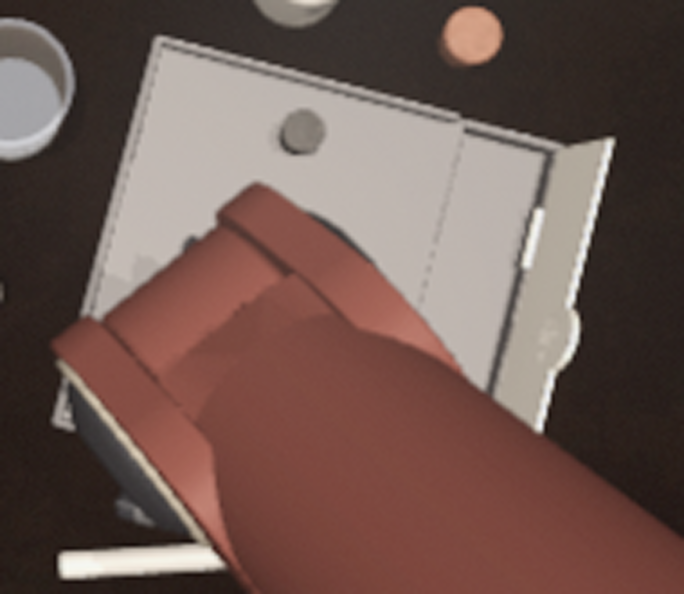

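The arm hides the deck in this view. The stopper hasn't moved and the forces were tiny. I'll sweep the other two bars the same way, then park clear of the tray and look.

```bash
python3 - <<'E'
from h import *
F=lambda:status.get_obs()["contact_force"].round(1)
for x,y in[(-65,81),(21,45)]:
    robot.move_straight(W(x,y,60),.25)
    robot.move_straight(W(x,y,35),.15)
    robot.move_straight(W(x,y,22.3),.05); print(F())
    robot.move_straight(W(x,-57,22.3),.06); print(F())
    robot.move_straight(W(x,-50,22.3),.06)
    robot.move_straight(W(x,-45,60),.2)
robot.move_straight(W(0,-60,140),.25)
robot.move_straight(W(0,-260,140),.3)
print(status.get_obs()["time"]); im,_=snap("top","t2"); snap("side","s2")
cv2.imwrite("pics/crop3.png",cv2.resize(im[122:287,320:510,::-1],None,fx=3.6,fy=3.6,interpolation=cv2.INTER_CUBIC))
E
```

```text
[-0.3  0.5  0.5]
[ 1.2 -0.1 -0.6]
[-0.4 -0.4  0.1]
[-0.9  0.2  0.6]
17.1167
```

View pics/crop3.png

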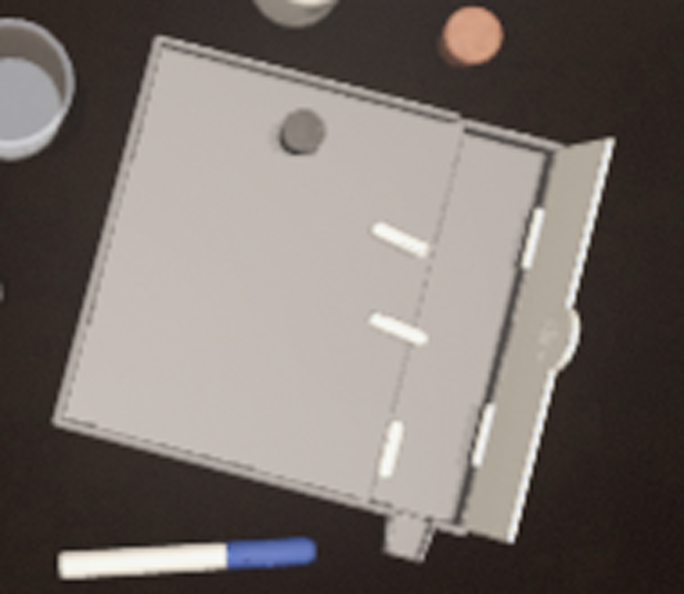

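Bar 3 lies in the trough at crop (391,449). The other two have turned along the push direction and slipped to one side, and they're still on the deck near the edge at crop (400,239) and (399,330). I'll measure them again and repeat the sweep.

```bash
cat >> h.py <<'E'
def bars(im,z=.024):
    C=cam("top"); v=im.min(2); m=np.zeros(v.shape,bool); m[145:262,340:455]=v[145:262,340:455]>190
    for c,s,p in blobs(m,25,400):
        vx=cv2.fitLine(p.astype(np.float32),cv2.DIST_L2,0,.01,.01).ravel()[:2]
        A=np.stack([ux,uy]); P=onz(C,c,z)[:2]; d=A@(onz(C,c+vx*8,z)[:2]-onz(C,c-vx*8,z)[:2])
        print(c.round(1),s[4],"tray",(A@(P-o)*1000).round(1),"rod angle from x",np.degrees(np.arctan2(d[1],d[0])).round(0))
E
python3 -c "
from h import *
bars(cv2.imread('pics/t2.png'))"
```

```text
[431.1 188. ] 66 tray [ 33.3 -37.6] rod angle from x -101.0
[430.4 212.9] 68 tray [ -9.9 -47.2] rod angle from x -98.0
[428.3 246.7] 65 tray [-68.6 -58.1] rod angle from x -0.0
```

```bash
cat >> h.py <<'E'
def rvy(s):
    X=np.array([0,0,-1.]);Y=np.r_[s*uy,0]; return R.from_matrix(np.stack([X,Y,np.cross(X,Y)],1)).as_rotvec()
E
python3 - <<'E'
from h import *
F=lambda:status.get_obs()["contact_force"].round(1)
q0=status.get_obs()["joint_pos"]; best=None
for s in(1,-1):
    q=robot.solve_ik(W(12,-5,100),rvy(s)); print(s,None if q is None else q.round(2))
    if q is not None and (best is None or abs(q-q0).max()<best[0]): best=(abs(q-q0).max(),s)
s=best[1]; print(s); RVY=rvy(s)
robot.reach(W(12,-5,110),RVY)
for x,y in[(-10,-8),(33.3,1)]:
    robot.move_straight(W(x,y,60),.2,attitude=RVY)
    robot.move_straight(W(x,y,35),.15)
    robot.move_straight(W(x,y,22.3),.05); print(F())
    robot.move_straight(W(x,-78,22.3),.05); print(F())
    robot.move_straight(W(x,-65,24),.06)
    robot.move_straight(W(x,-45,60),.2)
robot.move_straight(W(0,-60,140),.25)
robot.move_straight(W(0,-260,140),.3)
print(status.get_obs()["time"]); im,_=snap("top","t3"); snap("side","s3"); bars(im,.012)
cv2.imwrite("pics/crop4.png",cv2.resize(im[122:287,320:510,::-1],None,fx=3.6,fy=3.6,interpolation=cv2.INTER_CUBIC))
E
```

```text
1 [ 0.36  0.79 -0.82  1.78  0.73  0.9   0.52]
-1 [-0.14  0.65  0.02  1.8  -0.02  0.69 -1.94]
1
[-0.6 -0.2  0. ]
[-0.4 -0.4 -0.3]
[-0.6  0.1  0.1]
[2.4 9.1 6.8]
26.6
[450.3 192.5] 38 tray [ 36.1 -75. ] rod angle from x -96.0
[447.2 217. ] 66 tray [ -8.1 -80.2] rod angle from x -91.0
[428.3 246.7] 65 tray [-68.3 -60.5] rod angle from x -0.0
[453.2 245.3] 26 tray [ -54.5 -102.8] rod angle from x 7.0
```

View pics/crop4.png

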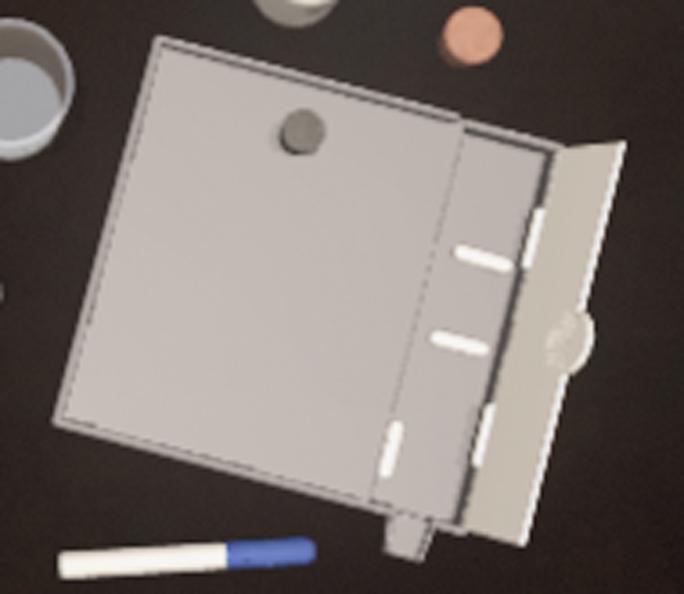

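All three bars now lie in the trough, at crop (391,449), (460,343) and (483,258), and the stopper hasn't moved. The lid opened slightly further, with its edge now at crop x≈625–525. Before closing it I'll check from depth and the side view that the bars lie flat.

```bash
python3 - <<'E'
from h import *
p,d=viewer.grab_frame("top"); K,M,t=cam("top"); A=np.stack([ux,uy])
def P(c,r):
    z=d[r,c]; q=M.T@(z*np.linalg.solve(K,[c,r,1.])-t); return (A@(q[:2]-o)*1000).round(0),(q[2]*1000).round(1)
f=lambda x,y:(round(x/3.6+319.64),round(y/3.6+121.64))
for n,c in dict(b1a=(465,252),b1=(483,258),b1b=(503,264),b2a=(440,339),b2=(460,343),b2b=(480,348),b3a=(394,432),b3=(391,449),b3b=(387,467),floor=(480,300),deck=(250,330),lid=(600,250),lidlow=(550,250),stop=(308,131)).items(): print(n,P(*f(*c)))
cv2.imwrite("pics/s3c.png",cv2.resize(cv2.imread("pics/s3.png")[200:320,250:430],None,fx=4,fy=4,interpolation=cv2.INTER_CUBIC))
E
```

```text
b1a (array([ 36., -72.]), np.float64(13.0))
b1 (array([ 37., -82.]), np.float64(12.4))
b1b (array([-92., 115.]), np.float64(889.0))
b2a (array([ -9., -71.]), np.float64(13.1))
b2 (array([ -8., -80.]), np.float64(12.5))
b2b (array([ -7., -91.]), np.float64(12.2))
b3a (array([-60., -60.]), np.float64(9.8))
b3 (array([-67., -60.]), np.float64(12.4))
b3b (array([-76., -59.]), np.float64(15.3))
floor (array([ 16., -87.]), np.float64(5.1))
deck (array([-28.,  23.]), np.float64(18.2))
lid (array([  45., -120.]), np.float64(68.4))
lidlow (array([  45., -106.]), np.float64(34.9))
stop (array([70., 23.]), np.float64(45.4))
```

By depth, all the bar tops are 10–15 mm above the bench, so they're flat on the 4 mm floor. The lid is at about 1.97 rad. Now closing it.

```bash
python3 - <<'E'
from h import *
F=lambda:status.get_obs()["contact_force"].round(1)
H=8
robot.move_straight(W(0,-175,140),.25); robot.move_straight(W(0,-175,48),.2); print(F())
robot.move_straight(W(0,-103-H+10,48),.1); print(F())
r=38
for th in np.radians([50,40,30,20,12,6]):
    robot.move_straight(W(0,-103+r*np.cos(th)-H,23.5+r*np.sin(th)+2),.08)
print(F())
for z in(25.5,25,24.5,24,23.5):
    robot.move_straight(W(0,-65-H,z),.02); f=F(); print(z,f,status.get_obs()["position"][2]-.019)
    if f[2]>8: break
robot.move_straight(W(0,-65-H,60),.15)
robot.move_straight(W(0,-100,140),.25); robot.move_straight(W(0,-260,150),.3); robot.dwell(.3)
print(status.get_obs()["time"],F())
im,d=snap("top","t4"); snap("side","s4"); K,M,t=cam("top")
for x in(-60,60):
    for y in(-95,-60):
        u,v=proj((K,M,t),W(x,y,6)).round().astype(int); q=M.T@(d[v,u]*np.linalg.solve(K,[u,v,1.])-t); print(x,y,"lid z",q[2].round(4))
a=cv2.resize(im[122:287,320:510,::-1],None,fx=2.4,fy=2.4); b=cv2.resize(cv2.imread("pics/s4.png")[190:320,250:440],(456,312))
cv2.imwrite("pics/c5.png",cv2.hconcat([cv2.resize(a,(380,330)),cv2.resize(b,(420,330))]))
E
```

```text
[ 0.3 -0.3  0.5]
[-0.3  0.5 -1. ]
[-0.3  0.   0.5]
25.5 [-0.6 -0.   0.2] 0.025341035418661274
25 [-0.2  0.2  2.6] 0.025172403076561486
24.5 [-0.9  0.1  5.8] 0.025089685466710202
24 [-2.1 -0.4  9.2] 0.025060900704590484
33.3083 [ 0.5 -0.2 -0.7]
-60 -95 lid z 0.025
-60 -60 lid z 0.0222
60 -95 lid z 0.0248
60 -60 lid z 0.0254
```

View pics/c5.png

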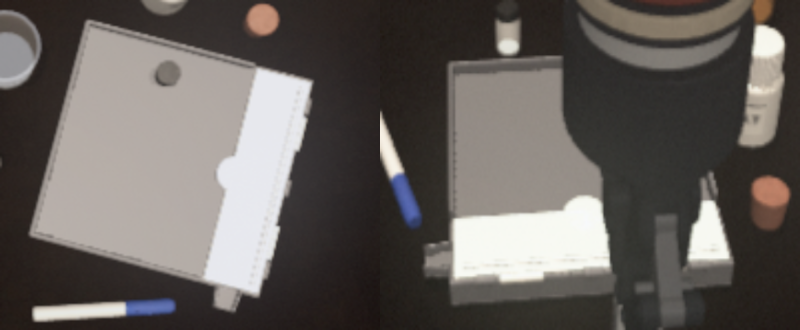

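The lid lies flat over the whole trough. It met a hard stop at 25.1 mm, the shut height. The stopper is standing in place, the surroundings are unmoved and the arm is clear, so I'm handing in.

```bash
python3 -c "
from rig import finish_job
print(finish_job())"
```

```text
the job is handed in; nothing more can be done
None
```

All three stir bars are in the trough, the lid is shut, and the stopper stands where it was. I handed the job in just after 33.3 s of the allowed 59 s; no verdict was reported.

- **Sweeping:** The first round put only one bar in. The other two turned, slipped past the narrow fingertips and stopped near the edge. I measured them again, turned the wrist 90° to use the 22 mm pad width, and a second sweep put both in. The last stroke read up to about 9 N on one axis. The lid ended that sweep slightly further open, at about 1.97 rad, so the gripper or a bar may have touched it.
- **Bars:** Before I shut the lid, depth readings put all bar tops 10–15 mm above the bench, over the trough floor. One depth sample near the end of a bar gave a nonsense reading, and I ignored it.
- **Lid:** I pressed it down to a firm stop at 25.1 mm with about 9 N. Depth readings afterwards gave 24.8–25.4 mm at three of the four points checked. The fourth read 22.2 mm, near the free edge, and I took it as noise.
- **Surroundings:** In the last pictures the stopper, pen, vial, brown stopper and the visible parts of the beaker and jar look unmoved. I judged this by eye and did not measure it. The arm was clear of everything at hand-in.
- **Calibration:** The two-view bar heights came out about 2.5 mm higher than the text implies, close to the stated 2 mm calibration accuracy. I used the text's heights for the fingertip.

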